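# Draw a bayonet filter cartridge out of its deep housing with the lifting key

### The job

The cover is off the line filter: use the T-handled lifting key from the wooden block to fetch the filter cartridge from the bottom of the housing. Hook the key's cross-bar under the cartridge's slotted cap, turn it anticlockwise while feeling for the place where the bayonet lets go (it differs every time; never force it, a light tug of a few newtons is enough), and draw the cartridge out. Set it down gently, upright in the steel parts tray, take the key out of it and stand the key back in the slot of its block.

Things in the scene. Friction and masses are not known exactly. Their poses are not given: they have to be found in the camera images.
- filter_housing: Fixed grey line-filter housing, cover off, 145 mm tall: 100 x 100 x 10 mm foot, body 70 mm across, flange 92 mm across at the top; brass ports on its +x side (112 mm up) and -x side (45 mm up) reach 66 mm from the axis. Origin: on the bore's axis at the bench, z up. Bore 62 mm across, its floor 12 mm above the bench.
- housing_mouth (a point): Centre of the housing's open mouth, on the bore's axis, 145 mm above the bench.
- ring_centre (a point): On the bore's axis, level with the underside of the steel bayonet ring fixed in the bore, 50.5 mm above the bench. The ring is 6 mm high with a 47 mm opening and two opposite gaps that let the cartridge's lugs through. It was pressed in at an arbitrary angle; this entry's axes are the housing's and do not tell where the gaps are.
- cartridge: Round black filter cartridge with a pleated paper element, 45 mm across, 43 mm tall, 0.11 to 0.21 kg. Origin: centre of its underside; z is its axis, up. It stands loose on the housing's floor, 12 mm above the bench, held down by two lugs under the bayonet ring. Turning it takes little force.
- cartridge_lug (a point): Middle of the top of the cartridge's +x lug, 23 mm from its axis; a like one is on the -x side (6 mm wide, 54 mm over both), 1.5 mm below the ring at the start. The lugs meet the gaps when the cartridge has been turned anticlockwise from above by 14 to 62 degrees: different every time, not measured, about 3 degrees of room to either side, no stop. Elsewhere it cannot rise.
- cartridge_cap (a point): Centre of the slot in the cartridge's 5 mm thick top cap, at its top face, 43 mm above the cartridge's underside. The slot is 34 mm long along x (the line through the lugs) and 10 mm wide along y; z up.
- cap_hollow (a point): Floor of the hollow under the cap, 24 mm above the cartridge's underside. The hollow is 14 mm high and 37 mm across, for the key's cross-bar. Posts stop the bar when it has turned about 27 degrees anticlockwise from the slot; turned further, the key takes the cartridge with it. Clockwise the bar stops 15 degrees past the slot.
- lifting_key: T-handled lifting key, 154 mm long, 0.08 to 0.16 kg, upright in the wooden block. Origin: middle of the underside of the steel cross-bar at its lower end; z up the shaft. Cross-bar 30 mm along x, 5 mm along y, 6 mm high; shaft 6 mm thick; wooden handle at the top, parallel to the bar, 70 mm along x, 14 mm along y, 18 mm high.
- key_grip (a point): Centre of the key's wooden handle, on the shaft's axis, 145 mm above the key's lower end; x along the handle, y across it (14 mm, where it is gripped).
- key_block: Fixed wooden tool block, 75 x 60 x 60 mm. Origin: centre of its underside at the bench; z up. The key stands in a slot in the middle of its top. A thin hex key sticks up to 86 mm above the bench at its +x +y corner, 28 and 19 mm from the middle.
- block_slot (a point): Centre of the mouth of the slot in the top of the wooden block, 60 mm above the bench. The slot is 34 mm long along x, 10 mm along y and 50 mm deep.
- parts_tray: Fixed open steel parts tray, 150 mm along x, 110 mm along y, rim 20 mm high, walls and floor 3 mm thick. Origin: centre of its underside at the bench; z up.
Not all that is in view belongs to the job. What is shaped like the lifting_key but orange or yellow is not meant.

How it is judged:
On the way, in this order (a step that is already met when the one before it is completed fails the run):
1. the cartridge is drawn up off its seat, hanging on the key (height (world z) of cartridge above 0.06 m and horizontal distance between lifting_key and cartridge below 0.012 m and z of lifting_key in the frame of cartridge between 0.015 and 0.037 m), for 0.2 s.
2. the cartridge stands upright in the tray and the key is out of it (x of cartridge in the frame of parts_tray between -0.06 and 0.06 m and y of cartridge in the frame of parts_tray between -0.04 and 0.04 m and z of cartridge in the frame of parts_tray below 0.008 m and angle between cartridge's own z axis and vertical below 0.1 rad and height (world z) of lifting_key above 0.055 m and linear speed of cartridge below 0.05 m/s), for 0.1 s.
At the end, for the whole second after the job is handed in: The cartridge stands upright (within 0.1 rad) and still on the floor of the tray, its axis within 60 mm of the tray's middle along the tray and 40 mm across; the key stands upright (within 0.12 rad) at the bottom of its slot in the block, within 8 mm of the slot's centre, at rest (x of cartridge in the frame of parts_tray between -0.06 and 0.06 m and y of cartridge in the frame of parts_tray between -0.04 and 0.04 m and z of cartridge in the frame of parts_tray below 0.008 m and angle between cartridge's own z axis and vertical below 0.1 rad and linear speed of each of cartridge, lifting_key below 0.03 m/s and horizontal distance between lifting_key and block_slot below 0.008 m and height (world z) of lifting_key between 0.004 and 0.016 m and angle between lifting_key's own z axis and vertical below 0.12 rad); the robot touches nothing.
It fails at once if the key is forced against the cartridge (more than 30 N between them) (contact force between lifting_key and cartridge above 30 N).
It fails at once if the key is forced against the housing (more than 30 N) (contact force between lifting_key and filter_housing above 30 N).
It fails at once if the cartridge is slammed or dropped into the tray (more than 30 N) (contact force between cartridge and parts_tray above 30 N).
It also fails if it takes over 72 s, if anything falls off the work surface, if the arm or the gripper's body presses on something with over 40 N, if the wrist force passes 120 N, or if a joint passes its speed limit or range.

### The arm

A 7-joint arm with a two-finger parallel gripper is mounted at the origin on a cart in front of the work surface, level with it; the furniture and walls round the work are solid. World frame = base frame: x ahead of the robot, y to its left, z up, the work surface at z = 0. Lengths are in m, angles in rad, forces in N, time in s.
With the tool pointing down it reaches from about 0.425 to 0.925 m from the base axis. Payload 6.8 kg.
Tool frame: the origin (TCP) lies midway between the tips of the shut fingers; the grasp point (between the pads) lies 19 mm behind it; z points along the fingers, y is the line along which they close (so a half turn about z gives the same grasp; the last joint's range is limited). The gripper opens to 88 mm and grips with 3 to 60 N. Pads are 20 mm wide; open, the fingers measure 115 mm over their backs; the gripper's body (75 mm by 178 mm) begins 61 mm behind the grasp point.
Start: joints at [1.101, 0.477, 0.022, 1.555, -0.011, 1.109, -0.083], TCP at [0.239, -0.631, 0.223] pointing down, gripper open.
Joint ranges: [-2.96, 2.96], [-0.34, 2.1], [-1.41, 1.46], [0.24, 2.44], [-1.37, 4.51], [0.17, 1.92], [-2.96, 2.96]. Speed limits (rad/s): [2.39, 2.39, 3.14, 3.14, 3.14, 3.14, 3.14].

### API

Orientations are given as a rotation vector (axis times angle).
In Python, from workcell import r gives the robot as it stands. Calls block until the motion is done:
- r.movep(position, orientation): joint-space move of the TCP to a pose.
- r.servo_line(position, vel=0.15, frame=None): straight line of the TCP; frame=None keeps the orientation; vel is the mean speed in m/s.
- r.set_joints(angles): joint-space move.
- r.grip(opening, f_grip=None): finger opening in m; f_grip is the grip in N (None keeps the last); returns when the fingers have stopped.
- r.dwell(seconds).
- r.solve_ik(position, orientation): joint angles nearest the present ones, or None.
- r.read_state(): the state.
- r.read_camera(name): name is "side" or "top" or "wrist"; returns a dict with "frame" (480x640x3 uint8, blue, green, red), "intrinsics" (3x3 intrinsics, pixels), "extrinsics" (4x4, takes a point from world to camera coordinates); the wrist camera has in their place "T_tool_cam" (4x4, takes a point from camera to tool coordinates, whose origin is the TCP and whose axes are the flange's). Camera axes: x right, y down, z forward; pixel columns grow to the right and rows downward; lengths in m; the calibration is good to about 2 mm. A picture is of the moment at which its call begins: read the wrist's pose just before it. There is no depth.
A pose or a line that the arm cannot do raises r.PlanningError and nothing moves.
- r.job_done(): hands the job in; it is judged then, once.
Trained networks look in a picture, given as the dict that the camera call returned (one of the last four; its "shot" number tells which), for a name from the list of things; names that differ only in an ending like _2 or _b are one class to them, and where a whole thing is asked for, a point or a joint stands for the part that bears it (a point fixed in the world has none). Each returns a list of dicts, best first, with "score" (0 to 1); they miss things now and then, are a little off and sometimes report something else, mostly with a low value. They report only what shows in the picture. A call takes as long as a camera call. They do not tell look-alikes from the thing itself.
- r.spot_in(picture, target): "centre" ([x, y, z] in m, in world coordinates, good to about 4 mm: the middle of the surface that is visible of it).
- r.mark_of(picture, target): "centre" ([x, y, z] in m, in world coordinates, good to about 4 mm: a listed point, or the origin of a listed thing).
The state is a dict: "clock": time; "joint_pos": joint angles; "joint_vel": joint speeds; "effort": joint torques, N m; "position": TCP position; "tool_rot": TCP orientation; "ft_force": force on the tool from outside, world axes, zero at the start; "wrist_torque": the same for the moment, N m; "grip_width": finger opening in m; "finger_force": force on a finger pad.
Only numpy, scipy, OpenCV 4.12 (cv2) and the standard library are available. Lean on these libraries where they do the work, as an engineer would, in place of code of your own. Each camera call takes 0.05 s, during which the arm holds its last target. There are 200 camera calls.

## Working session

There is one attempt and no reset: what is moved stays moved. The work goes in short steps, each a Python script; the robot and the scene stay as the last script left them, time stands still between calls to the robot, and variables do not carry over. Pictures are saved under pics/ and viewed, at most 10 in all, crops included, and the job is handed in when it is done.

```bash
mkdir -p pics; ls; python3 - <<'E'
from workcell import r
import cv2,numpy as np
s=r.read_state();print(s['clock'],s['position'],s['tool_rot'],s['ft_force'],s['grip_width'])
for n in ('top','side'):
    p=r.read_camera(n);cv2.imwrite(f'pics/{n}0.png',p['frame'])
    print(n,p['intrinsics'],p['extrinsics'])
    for t in ['housing_mouth','filter_housing','key_grip','lifting_key','block_slot','key_block','parts_tray','cartridge_cap','cartridge','cartridge_lug']:
        print(t,[(np.round(d['centre'],4).tolist(),round(d['score'],2)) for d in r.mark_of(p,t)][:3])
print(r.read_state()['clock'])
E
```

```text
pics
0.0 [ 0.23869463 -0.63076236  0.22171061] [-3.08863555e+00 -5.64937156e-01  7.29799285e-04] [-0.03906348 -1.02948438 -0.72271398] 0.0879025690520083
top [[457.77820867   0.         311.1387408 ]
 [  0.         457.77820867 242.06532289]
 [  0.           0.           1.        ]] [[ 0.02342041 -0.99959062  0.01643411 -0.06522152]
 [-0.99001426 -0.02547549 -0.13864618  0.6065231 ]
 [ 0.13900809 -0.01302286 -0.99020561  0.88308421]
 [ 0.          0.          0.          1.        ]]
housing_mouth [([0.529, -0.0497, 0.1438], 0.81)]
filter_housing [([0.528, -0.0526, 0.0035], 0.79)]
key_grip [([0.5284, -0.2338, 0.1542], 0.95), ([0.6285, -0.3099, 0.1458], 0.95), ([0.6416, -0.1843, 0.148], 0.62)]
lifting_key [([0.6377, -0.1792, 0.0009], 0.96), ([0.5266, -0.2326, 0.012], 0.87), ([0.629, -0.312, 0.0032], 0.84)]
block_slot [([0.524, -0.2365, 0.0629], 0.83)]
key_block [([0.5294, -0.2328, -0.0004], 0.97)]
parts_tray [([0.5758, 0.1882, 0.0009], 0.98), ([0.5242, -0.2348, 0.0124], 0.21)]
cartridge_cap [([0.5304, -0.0542, 0.0528], 0.73), ([0.5448, -0.0618, 0.0461], 0.46), ([0.5269, -0.2348, 0.05
[... 296 characters left out ...]
16024927  0.5642896  -0.80987494  0.21564971]
 [ 0.21344185 -0.78125706 -0.58658332  0.8761902 ]
 [ 0.          0.          0.          1.        ]]
housing_mouth [([0.5302, -0.0527, 0.147], 0.8)]
filter_housing [([0.5276, -0.052, 0.0023], 0.91)]
key_grip [([0.6405, -0.1814, 0.1469], 0.85), ([0.632, -0.3126, 0.1448], 0.72), ([0.5281, -0.2366, 0.1578], 0.67)]
lifting_key [([0.6361, -0.1782, -0.003], 0.72), ([0.6302, -0.315, -0.0007], 0.71)]
block_slot [([0.5306, -0.2356, 0.0589], 0.89)]
key_block [([0.5247, -0.2369, 0.0021], 0.84)]
parts_tray [([0.5769, 0.183, 0.0011], 0.91)]
cartridge_cap []
cartridge [([0.5272, -0.2364, 0.0574], 0.74), ([0.5251, -0.2378, 0.1592], 0.42)]
cartridge_lug []
1.1
```

View pics/top0.png

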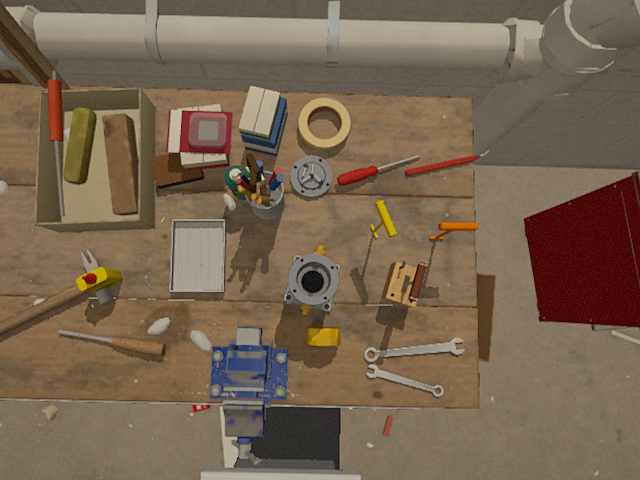

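View pics/side0.png

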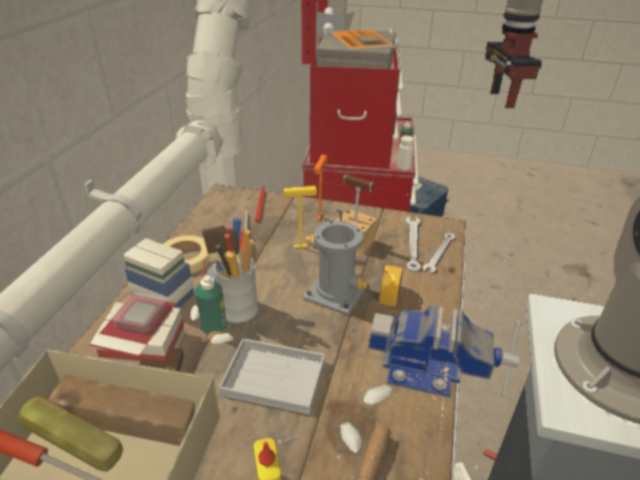

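```bash
cat > h.py <<'E'
from workcell import r
import cv2,numpy as np
from scipy.spatial.transform import Rotation as Ro
def down(yaw): return (Ro.from_euler('z',yaw)*Ro.from_euler('x',np.pi)).as_rotvec()
def M(p,rv):
    T=np.eye(4);T[:3,:3]=Ro.from_rotvec(rv).as_matrix();T[:3,3]=p;return T
def wshot(name):
    s=r.read_state();p=r.read_camera('wrist');cv2.imwrite(f'pics/{name}.png',p['frame'])
    C=M(s['position'],s['tool_rot'])@p['T_tool_cam'];np.savez(f'pics/{name}.npz',C=C,K=p['intrinsics'])
    return p,C
def pix2plane(name,uv,z):
    d=np.load(f'pics/{name}.npz');C=d['C'];v=C[:3,:3]@np.linalg.inv(d['K'])@np.array([*uv,1.])
    return C[:3,3]+v*(z-C[2,3])/v[2]
def st(): 
    s=r.read_state();print('t',round(s['clock'],2),'p',np.round(s['position'],4),'F',np.round(s['ft_force'],2),'T',np.round(s['wrist_torque'],3),'w',round(s['grip_width'],4),s['finger_force']);return s
E
python3 - <<'E'
from h import *
p=r.read_camera('wrist');T=p['T_tool_cam'];print(T,p['intrinsics'])
def over(xy,z,yaw):
    R=Ro.from_rotvec(down(yaw)).as_matrix();o=R@T[:3,3]
    return [xy[0]-o[0],xy[1]-o[1],z]
yaw=-0.27
for nm,xy,z in (('blk',(0.527,-0.235),.33),('hou',(0.529,-0.052),.33)):
    for y in (yaw,yaw+np.pi):
        try:
            P=over(xy,z,y);r.movep(P,down(y));break
        except r.PlanningError as e: print(nm,y,P,e)
    r.dwell(.2);st();p,C=wshot(nm);print(y,C[:3,3],r.read_state()['joint_pos'])
    for t in (['key_grip','block_slot','key_block'] if nm=='blk' else ['housing_mouth','cartridge_cap','cartridge_lug']):
        print(t,[(np.round(d['centre'],4).tolist(),round(d['score'],2)) for d in r.mark_of(p,t)][:3])
a=cv2.imread('pics/blk.png');b=cv2.imread('pics/hou.png')
E
```

```text
[[-4.27085832e-04 -9.60188076e-01 -2.79354035e-01  7.59065633e-02]
 [ 9.99999898e-01 -4.51735140e-04  2.38582789e-05  6.35218547e-04]
 [-1.49102469e-04 -2.79353997e-01  9.60188170e-01 -1.63069686e-01]
 [ 0.00000000e+00  0.00000000e+00  0.00000000e+00  1.00000000e+00]] [[397.94849555   0.         320.91750759]
 [  0.         397.94849555 238.14014307]
 [  0.           0.           1.        ]]
t 3.11 p [ 0.4538 -0.2148  0.3298] F [ 0.55  0.19 -0.49] T [ 0.072 -0.03  -0.   ] w 0.088 0.0
-0.27 [ 0.52724696 -0.23608226  0.49280865] [ 0.43852889  0.10630093 -0.13182571  1.81066603  0.0148029   1.22593164
 -1.53930738]
key_grip [([0.5229, -0.2364, 0.153], 0.86)]
block_slot [([0.5249, -0.2331, 0.0586], 0.89)]
key_block [([0.5311, -0.2335, -0.0015], 0.7)]
t 4.27 p [ 0.4561 -0.0329  0.3299] F [-0.46 -0.74  0.1 ] T [0.044 0.019 0.007] w 0.0879 0.0
-0.27 [ 0.52952307 -0.05433647  0.492914  ] [ 0.22592936  0.03481444 -0.2968106   1.88904096  0.01087891  1.21954033
 -1.91795576]
housing_mouth []
cartridge_cap [([0.5324, -0.0525, 0.0591], 0.83), ([0.5778, 0.1845, 0.002], 0.19)]
cartridge_lug [([0.544, -0.0624, 0.0497], 0.6)]
```

View pics/blk.png

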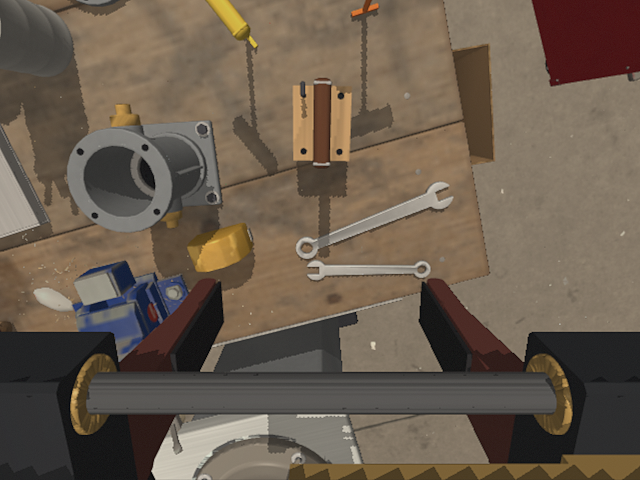

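View pics/hou.png

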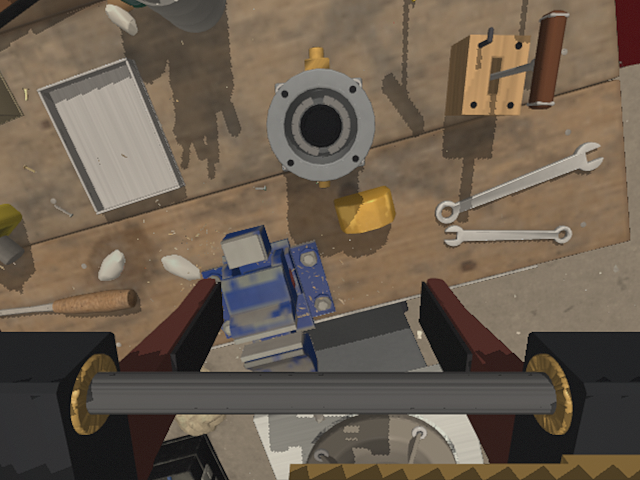

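```bash
python3 - <<'E'
from h import *
a=cv2.imread('pics/hou.png')[85:165,280:360];b=cv2.imread('pics/blk.png')[70:170,280:360]
a=np.clip(255*(a/255.)**.5,0,255).astype(np.uint8)
a=cv2.resize(a,(480,480),interpolation=cv2.INTER_CUBIC);b=cv2.resize(b,(320,400));b=cv2.copyMakeBorder(b,0,80,0,0,0)
cv2.imwrite('pics/crop1.png',np.hstack([a,b]))
g=cv2.imread('pics/blk.png').astype(int);m=(g[...,2]<140)&(g[...,2]-g[...,0]>30);m[:76]=0;m[170:]=0;m[:,:305]=0;m[:,340:]=0
ys,xs=np.nonzero(m);print(xs.min(),xs.max(),ys.min(),ys.max(),xs.mean(),ys.mean())
for y in range(84,162,10): x=np.nonzero(m[y])[0];print(y,x.min(),x.max())
print('grip top plane',pix2plane('blk',(xs.mean(),122),.164))
for f in [(322,125)]: print('mouth',pix2plane('hou',f,.145))
E
```

```text
305 339 76 167 321.65794392523367 117.50591900311527
84 305 339
94 314 329
104 305 330
114 305 330
124 313 330
134 313 330
144 313 328
154 313 337
grip top plane [ 0.52724133 -0.23685154  0.164     ]
mouth [ 0.52716004 -0.05486248  0.145     ]
```

View pics/crop1.png

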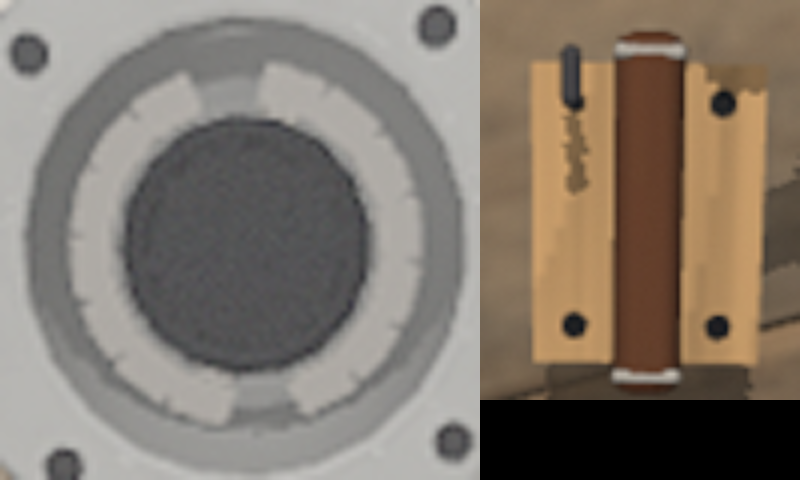

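```bash
python3 - <<'E'
from h import *
T=r.read_camera('wrist')['T_tool_cam'];y=-0.27
R=Ro.from_rotvec(down(y)).as_matrix();o=R@T[:3,3]
r.servo_line([.5275-o[0],-.0545-o[1],.20],vel=.2);r.dwell(.2);st()
p,C=wshot('hou2')
acc=np.mean([r.read_camera('wrist')['frame'].astype(float) for _ in range(6)],0)
np.save('pics/acc.npy',acc)
for t in ['cartridge_cap','cartridge_lug','ring_centre','cap_hollow']:
    p=r.read_camera('wrist');print(t,[(np.round(d['centre'],4).tolist(),round(d['score'],2)) for d in r.mark_of(p,t)][:3])
c=acc[62:182,260:380].mean(2)
a=cv2.resize(np.clip(255*(c/255.)**.6,0,255),(480,480),interpolation=cv2.INTER_CUBIC)
d=cv2.GaussianBlur(c,(0,0),.8);core=d[35:85,35:85];lo,hi=np.percentile(core,[2,98]);print(lo,hi)
hi=min(hi,lo+40)
b=cv2.resize(np.clip((d-lo)/(hi-lo)*255,0,255)[20:100,20:100],(320,320),interpolation=cv2.INTER_CUBIC)
cv2.imwrite('pics/crop2.png',np.hstack([a,np.vstack([b,np.zeros((160,320))])]))
E
```

```text
t 5.52 p [ 0.455  -0.0333  0.2011] F [-0.45  0.66  0.06] T [ 0.038  0.047 -0.007] w 0.0879 0.0
cartridge_cap [([0.5303, -0.0542, 0.0573], 0.67)]
cartridge_lug [([0.5463, -0.0634, 0.0494], 0.61)]
ring_centre []
cap_hollow [([0.5279, -0.0503, 0.0368], 0.85)]
25.835048104890245 104.59985881126116[ WARN:0@12.771] global loadsave.cpp:1063 imwrite_ Unsupported depth image for selected encoder is fallbacked to CV_8U.
```

View pics/crop2.png

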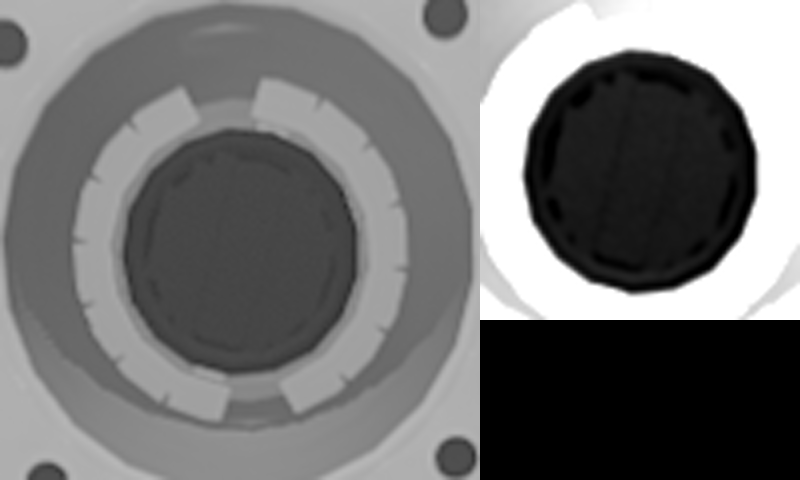

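```bash
python3 - <<'E'
from h import *
acc=np.load('pics/acc.npy').mean(2)
def crop(z,lo,hi,s=1.0):
    d=cv2.GaussianBlur(acc,(0,0),s)[90:160,285:355]
    return cv2.resize(np.clip((d-lo)/(hi-lo)*255,0,255).astype(np.uint8),(560,560),interpolation=cv2.INTER_CUBIC)[:, 80:480]
cv2.imwrite('pics/crop3.png',np.hstack([crop(0,22,38),crop(0,22,38,1.8)]))
# numerical: template fit of slot edges: gradient orientation in cap disc, r<13mm around center
def P(uv,z): return pix2plane('hou2',uv,z)[:2]
# rectify cap plane z=.055 to 0.25mm grid, aligned with world
d=np.load('pics/hou2.npz');C=np.linalg.inv(d['C']);K=d['K']
def rect(z,c,h,n):
    g=np.linspace(-h,h,n);X,Y=np.meshgrid(g+c[0],g+c[1],indexing='ij')
    q=K@(C[:3]@np.stack([X.ravel(),Y.ravel(),0*X.ravel()+z,0*X.ravel()+1]));q/=q[2]
    return cv2.remap(acc.astype(np.float32),q[0].reshape(n,n).astype(np.float32),q[1].reshape(n,n).astype(np.float32),cv2.INTER_CUBIC),g
# ring: bright = ring annulus r 23.5..31 at z=.0565
from scipy.optimize import minimize
im,g=rect(.0565,(.5275,-.0545),.036,289)
m=im>125
X,Y=np.meshgrid(g,g,indexing='ij')
# edge of the ring's inner opening: dark disc
best=max(((im[(R>.024)&(R<.030)].mean()-im[R<.0225].mean()),x,y) for x in np.arange(-.005,.0051,.0005) for y in np.arange(-.005,.0051,.0005) for R in [np.hypot(X-x,Y-y)])
print('ring centre',best);x,y=best[1:]
th=np.arctan2(Y-y,X-x);R=np.hypot(X-x,Y-y);ann=(R>.0255)&(R<.0285)
prof=[im[ann&(np.abs((th-np.radians(a)+np.pi)%(2*np.pi)-np.pi)<.03)].mean() for a in range(-180,180,3)]
print([(a,int(v)) for a,v in zip(range(-180,180,3),prof) if v<135])
# slot: dark lines pair
im2,g=rect(.055,(.5275+x,-.0545+y),.02,321);im2=im2-cv2.GaussianBlur(im2,(0,0),20)
X,Y=np.meshgrid(g,g,indexing='ij');res=[]
for a in np.radians(np.arange(-75,-9,1.5)):
    v=-X*np.sin(a)+Y*np.cos(a);u=X*np.cos(a)+Y*np.sin(a);
    for o in np.arange(-.004,.0041,.0005):
        l=(np.abs(np.abs(v-o)-.005)<.0006)&(np.abs(u)<.013);n=(np.abs(np.abs(np.abs(v-o)-.005)-.0018)<.0006)&(np.abs(u)<.013)
        res.append((im2[n].mean()-im2[l].mean(),np.degrees(a),o))
res.sort();print(res[-6:])
E
```

```text
ring centre (np.float32(81.92099), np.float64(-0.0005000000000000039), np.float64(0.0014999999999999944))
[(-180, 70), (-177, 93), (-174, 119), (-171, 117), (-168, 117), (-165, 117), (-162, 117), (-159, 117), (-156, 118), (-153, 118), (-150, 118), (-147, 118), (-144, 118), (-141, 118), (-138, 118), (-135, 118), (-132, 118), (-129, 118), (-126, 118), (-123, 118), (-120, 118), (-117, 118), (-114, 119), (-111, 119), (-108, 119), (-105, 119), (-102, 119), (-99, 119), (-96, 119), (-93, 120), (-90, 120), (-87, 120), (-84, 120), (-81, 120), (-78, 120), (-75, 121), (-72, 121), (-69, 121), (-66, 121), (-63, 121), (-60, 121), (-57, 121), (-54, 122), (-51, 122), (-48, 122), (-45, 122), (-42, 122), (-39, 122), (-36, 122), (-33, 122), (-30, 122), (-27, 123), (-24, 123), (-21, 93), (-18, 78), (-15, 80), (-12, 80), (-9, 78), (-6, 78), (-3, 77), (0, 79), (3, 109), (6, 123), (9, 122), (12, 122), (15, 122), (18, 122), (21, 122), (24, 121), (27, 121), (30, 121), (33, 121), (36, 121), (39, 121), (42, 121), (45, 120), (48, 120), (51, 120), (54, 120), (57, 120), (60, 119), (63, 119), (66, 119), (69, 118), (72, 119), (75, 119), (78, 119), (81, 118), (84, 118), (87, 118), (90, 118), (93, 118), (96, 118), (99, 118), (102, 118), (105, 118), (108, 118), (111, 118), (114, 117), (117, 118), (120, 117), (123, 117), (126, 117), (129, 117), (132, 117), (135, 117), (138, 117), (141, 117), (144, 117), (147, 117), (150, 117), (153, 117), (156, 119), (159, 96), (162, 68), (165, 70), (168, 71), (171, 71), (174, 70), (177, 71)]
[(np.float32(0.52946734), np.float64(-29.999999999999996), np.float64(-0.0005)), (np.float32(0.531889), np.float64(-31.5), np.float64(-0.0005)), (np.float32(0.5564046), np.float64(-28.500000000000004), np.float64(0.0)), (np.float32(0.5578191), np.float64(-33.0), np.float64(0.0)), (np.float32(0.6198258), np.float64(-29.999999999999996), np.float64(0.0)), (np.float32(0.62159944), np.float64(-31.5), np.float64(0.0))]
```

View pics/crop3.png

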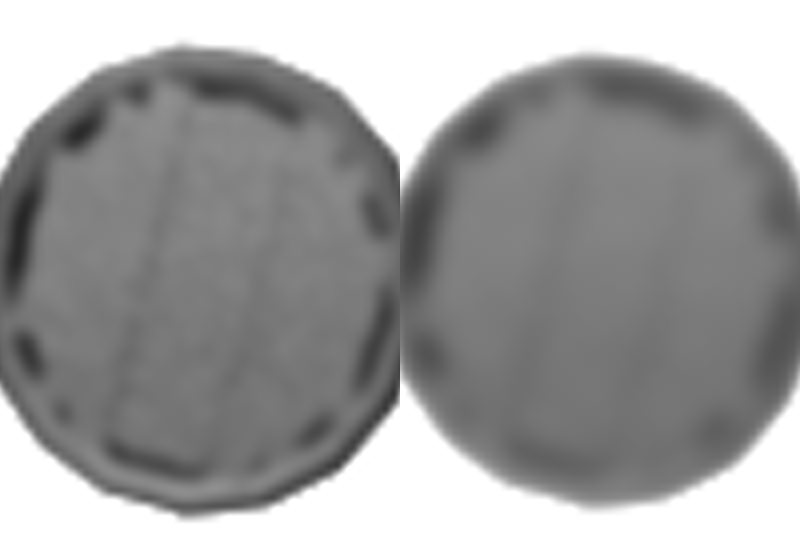

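```bash
python3 - <<'E'
from h import *
y=-0.27;p=[.527,-.237]
r.movep([*p,.29],down(y));r.grip(.06,40);r.servo_line([*p,.136],vel=.12);st()
r.grip(0.0,45);st()
r.servo_line([*p,.20],vel=.08);st();r.servo_line([*p,.36],vel=.2);r.dwell(.2);st()
for ps,yy in (([.527,-.053,.32],-.53),([.527,-.053,.163],-.53),([.527,-.053,.163],.8),([.576,.186,.3],.3),([.576,.186,.15],-.8)):
    q=r.solve_ik(ps,down(yy));print(None if q is None else np.round(q,2))
wshot('held');cs=r.read_camera('side');cv2.imwrite('pics/side1.png',cs['frame'])
for t in ('lifting_key','key_grip'):print(t,[(np.round(d['centre'],4).tolist(),round(d['score'],2)) for d in r.mark_of(cs,t)][:4])
E
```

```text
t 9.26 p [ 0.5275 -0.2372  0.1367] F [0.13 0.21 0.58] T [ 0.008  0.017 -0.043] w 0.0605 0.0
t 10.03 p [ 0.527  -0.2369  0.136 ] F [ 0.01 -0.46  0.31] T [ 0.164 -0.004  0.017] w 0.0134 44.983792304992676
t 10.98 p [ 0.5266 -0.2369  0.1995] F [-0.37  0.05 -0.67] T [0.044 0.095 0.056] w 0.0137 44.98317003250122
t 12.13 p [ 0.5265 -0.2368  0.3587] F [-0.48 -0.12 -1.4 ] T [ 0.025 -0.006  0.038] w 0.0137 44.98312532901764
[ 0.19  0.17 -0.24  1.76  0.04  1.22 -2.16]
[ 0.18  0.32 -0.23  1.95  0.09  0.88 -2.21]
[ 0.3   0.34 -0.38  1.94  0.16  0.89 -0.94]
[-0.04  0.34 -0.49  1.61  0.17  1.23 -1.83]
[-0.16  0.46 -0.34  1.78  0.19  0.93 -2.95]
lifting_key [([0.5304, -0.2356, 0.2295], 0.96), ([0.6354, -0.1806, -0.0002], 0.82), ([0.6291, -0.3106, -0.0024], 0.65)]
key_grip [([0.639, -0.1808, 0.1475], 0.79), ([0.6297, -0.3122, 0.1465], 0.67), ([0.5245, -0.2365, 0.3814], 0.64)]
```

View pics/held.png

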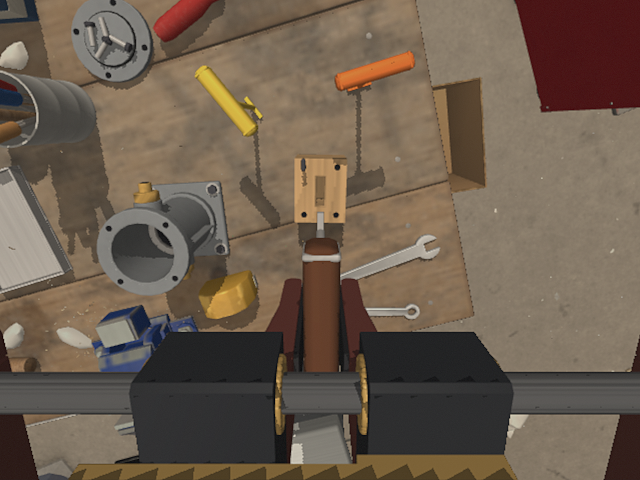

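```bash
python3 - <<'E'
from h import *
y=np.radians(-30.5);c=np.array([.527,-.053])
r.movep([*c,.33],down(y));r.dwell(.15);s=st()
c2=c+(c-np.array(s['position'])[:2])
r.servo_line([*c2,.19],vel=.12);r.dwell(.15);s=st();f0=np.mean([r.read_state()['ft_force'][2]]);
z=.19;ok=True
c2=c2+(c-np.array(s['position'])[:2])
print('cap z tcp .181')
while z>.1665:
    z-=.0012;r.servo_line([*c2,z],vel=.05);s=r.read_state();f=s['ft_force']-np.array([0,0,f0])
    print(round(z,4),np.round(s['position'],4),np.round(f,1),round(s['clock'],2))
    if np.linalg.norm(f)>4: print('contact');break
E
```

```text
t 13.26 p [ 0.5273 -0.0552  0.3302] F [ 0.11 -0.13 -0.88] T [0.084 0.05  0.033] w 0.0136 44.98303949832916
t 14.72 p [ 0.5271 -0.0508  0.1907] F [-0.9  -0.13 -0.62] T [0.058 0.036 0.025] w 0.0133 44.98307526111603
cap z tcp .181
0.1888 [ 0.5265 -0.0533  0.1888] [ 0.7 -0.2 -0.6] 14.97
0.1876 [ 0.5265 -0.053   0.1875] [ 0.4  0.5 -0.7] 15.22
0.1864 [ 0.5265 -0.053   0.1863] [ 0.4 -0.2 -1.1] 15.47
0.1852 [ 0.5265 -0.053   0.1851] [-0.3 -0.2 -1.7] 15.72
0.184 [ 0.5265 -0.053   0.1839] [-0.9 -0.8 -0.7] 15.97
0.1828 [ 0.5265 -0.053   0.1827] [-1.  -0.9 -0.3] 16.23
0.1816 [ 0.5265 -0.053   0.1815] [ 0.6 -0.2 -0.7] 16.48
0.1804 [ 0.5265 -0.053   0.1803] [ 0.2 -0.5 -0.3] 16.73
0.1792 [ 0.5265 -0.053   0.1791] [-0.5  0.3 -0.2] 16.98
0.178 [ 0.5265 -0.053   0.1779] [-0.1 -0.4 -0.4] 17.23
0.1768 [ 0.5265 -0.053   0.1767] [0.1 0.2 0.8] 17.48
0.1756 [ 0.5265 -0.053   0.1755] [ 0.2 -0.4 -1.2] 17.73
0.1744 [ 0.5265 -0.053   0.1743] [-0.1  0.1  0.1] 17.98
0.1732 [ 0.5265 -0.053   0.1731] [0.6 0.1 0.1] 18.23
0.172 [ 0.5265 -0.053   0.1719] [-0.5  0.1 -0.9] 18.48
0.1708 [ 0.5265 -0.053   0.1707] [-0.1 -0.3  0.1] 18.73
0.1696 [ 0.5265 -0.053   0.1695] [ 0.   0.3 -0.3] 18.98
0.1684 [ 0.5265 -0.053   0.1683] [ 0.1  0.6 -0.3] 19.23
0.1672 [ 0.5265 -0.053   0.1671] [ 1.4 -0.2 -0.9] 19.48
0.166 [ 0.5265 -0.053   0.1659] [-0.3 -0.4 -0.2] 19.73
```

```bash
cat > tug.py <<'E'
from h import *
c=np.array([.5275,-.053])
def fz(n=3): return np.mean([r.read_state()['ft_force'] for _ in range(n)],0)
def lin(z,v=.03): r.servo_line([*c,z],vel=v)
E
python3 - <<'E'
from tug import *
for d in (-20,-8,2,9): r.movep([*c,.166],down(np.radians(d)));s=r.read_state();print(d,round(s['clock'],2),np.round(s['position'],4),np.round(s['ft_force'],1),np.round(s['wrist_torque'],3))
done=False
for d in (12,14.5,17,19.5,22,24.5,27):
    r.movep([*c,.166],down(np.radians(d)));f0=fz()[2]
    s=r.read_state();print('yaw',d,round(s['clock'],2),np.round(s['ft_force'],1),np.round(s['wrist_torque'],3))
    for z in (.1695,.1707,.1717,.1725,.1732,.174,.175,.1765,.178):
        lin(z);r.dwell(.05);f=r.read_state()['ft_force'];print('  ',z,np.round(f-[0,0,f0],1))
        if f[2]-f0<-5: break
    else: done=True;print('FREE',d);break
    lin(.166)
print(done);st()
E
```

```text
-20 20.01 [ 0.5275 -0.053   0.166 ] [-0.3 -0.2 -0.5] [ 0.038 -0.002  0.013]
-8 20.32 [ 0.5275 -0.0531  0.166 ] [ 0.5  0.  -1. ] [0.035 0.006 0.001]
2 20.59 [ 0.5274 -0.0531  0.166 ] [ 0.6 -0.6  0.4] [0.008 0.017 0.044]
9 20.84 [ 0.5275 -0.053   0.166 ] [ 0.1 -0.3 -1.5] [0.044 0.042 0.035]
yaw 12 21.09 [ 0.6  0.5 -0.9] [-0.035  0.002 -0.024]
   0.1695 [-0.5  0.3 -0.1]
   0.1707 [-0.5  0.7 -1.8]
   0.1717 [-0.2 -0.1 -2.8]
   0.1725 [ 0.4 -0.1 -8.8]
yaw 14.5 22.93 [ 0.3 -1.1 -0.6] [ 0.055 -0.029 -0.043]
   0.1695 [-0.4 -0.5 -0.3]
   0.1707 [ 0.4 -0.  -2.6]
   0.1717 [ 0.4  0.5 -2.7]
   0.1725 [-0.3  0.7 -5.6]
yaw 17 24.76 [ 0.3 -0.6 -0.8] [ 0.04  -0.041  0.041]
   0.1695 [-0.9  0.7  0.1]
   0.1707 [-1.1  0.1 -1.6]
   0.1717 [ 0.2  0.  -1.5]
   0.1725 [-0.6 -0.1 -2.6]
   0.1732 [-1.2  0.1 -2. ]
   0.174 [ 0.4 -0.2 -1.8]
   0.175 [-0.5 -1.1 -1.5]
   0.1765 [-0.7 -0.5 -1.7]
   0.178 [ 0.   0.7 -1.4]
FREE 17
True
t 27.48 p [ 0.5275 -0.053   0.1781] F [ 0.01  0.72 -2.26] T [-0.098  0.03  -0.067] w 0.0136 44.98378872871399
```

```bash
python3 - <<'E'
from tug import *
import sys
for z in (.180,.183,.186,.19,.195,.20,.207):
    lin(z,.04);f=r.read_state()['ft_force'];print(z,np.round(f,1))
    if f[2]<-7: print('STUCK');lin(z-.006);sys.exit()
lin(.345,.1);st()
c=np.array([.576,.186])
lin(.345,.13);r.dwell(.3);s=st();cs=r.read_camera('side');cv2.imwrite('pics/side2.png',cs['frame'])
print([(np.round(d['centre'],4).tolist(),round(d['score'],2)) for d in r.mark_of(cs,'cartridge')][:3])
lin(.20,.1);lin(.168,.06);r.dwell(.2);f0=fz()[2];print('f0',f0)
for z in (.1655,.164,.163,.162,.161,.160,.159,.158,.157):
    lin(z,.02);f=r.read_state();print(z,np.round(f['ft_force'],1),round(f['clock'],1))
    if f['ft_force'][2]-f0>6: print('hit');break
wshot('tray1')
E
```

```text
0.18 [ 0.7 -0.8 -2.1]
0.183 [-0.6 -1.1 -2.2]
0.186 [ 0.5  0.1 -1.8]
0.19 [ 0.1 -0.6 -3.5]
0.195 [-0.2  0.3 -2.1]
0.2 [-0.1 -0.3 -2.6]
0.207 [-0.8 -0.3 -2.2]
t 30.88 p [ 0.5272 -0.053   0.3443] F [-0.21 -0.16 -1.54] T [ 0.03   0.03  -0.023] w 0.0137 44.98266935348511
t 31.43 p [ 0.5275 -0.053   0.345 ] F [-0.51 -0.43 -3.36] T [ 0.036 -0.01  -0.008] w 0.0135 44.98268365859985
[([0.5272, -0.0524, 0.1877], 0.63)]
f0 -1.7256935249220744
0.1655 [-0.5  0.7 -1.3] 34.3
0.164 [ 0.6  1.6 -1.3] 34.5
0.163 [-0.1  0.8 -1. ] 34.8
0.162 [-0.5  0.8  1.8] 35.0
0.161 [-1.7  0.5  8.3] 35.3
hit
```

```bash
python3 - <<'E'
from h import *
import sys
c=np.array([.5275,-.053])
def lin(z,v=.03): r.servo_line([*c,z],vel=v)
def fz(n=3): return np.mean([r.read_state()['ft_force'] for _ in range(n)],0)
for z in (.166,.170,.172,.173,.174,.176,.18,.186,.192,.20):
    lin(z,.04);f=r.read_state()['ft_force'];print(z,np.round(f,1))
    if f[2]<-7: print('STUCK');lin(.166);sys.exit()
lin(.345,.12);st()
c=np.array([.576,.186])
lin(.345,.13);r.dwell(.2);s=st();cs=r.read_camera('side');cv2.imwrite('pics/side2.png',cs['frame'])
print([(np.round(d['centre'],4).tolist(),round(d['score'],2)) for d in r.mark_of(cs,'cartridge')][:3])
E
```

```text
0.166 [ 0.1  1.2 -1.3]
0.17 [ 0.3 -0.1 -1.5]
0.172 [-0.1 -0.7 -1.6]
0.173 [-0.5  0.1 -2.6]
0.174 [-0.3  0.8 -2.4]
0.176 [-0.8  0.3 -2.5]
0.18 [ 0.2 -0.1 -3.1]
0.186 [-0.4  0.8 -3.5]
0.192 [ 0.4  0.8 -2.4]
0.2 [-0.2 -0.3 -2.9]
t 39.42 p [ 0.527  -0.053   0.3441] F [ 0.44  0.32 -2.67] T [ 0.017 -0.021  0.011] w 0.0138 44.98275339603424
t 41.65 p [0.5761 0.1856 0.3451] F [ 0.39  0.44 -2.32] T [ 0.065  0.01  -0.029] w 0.0137 44.98273551464081
[([0.5744, 0.1854, 0.1879], 0.7)]
```

```bash
python3 - <<'E'
from h import *
import sys
c=np.array([.576,.186])
def lin(z,v=.03): r.servo_line([*c,z],vel=v)
lin(.20,.12);lin(.168,.06);r.dwell(.15);f0=r.read_state()['ft_force'][2]
for z in (.165,.1635,.162,.161,.160,.1585,.157):
    lin(z,.03);f=r.read_state();print(z,np.round(f['ft_force'],1),round(f['clock'],1))
    if f['ft_force'][2]-f0>6: print('hit');break
r.movep([*c,.157],down(np.radians(-10)));s=st();f0=s['ft_force'][2]
for z in (.160,.162,.164,.166,.169,.172,.176):
    lin(z,.04);f=r.read_state();print(z,np.round(f['ft_force'],1),round(f['clock'],1))
    if f['ft_force'][2]-f0<-3.5: print('caught');break
wshot('tray1');cs=r.read_camera('side');cv2.imwrite('pics/side3.png',cs['frame'])
print([(np.round(d['centre'],4).tolist(),round(d['score'],2)) for d in r.mark_of(cs,'cartridge')][:3])
E
```

```text
0.165 [ 0.1 -0.6 -3.1] 44.2
0.1635 [-0.   0.9 -2.1] 44.4
0.162 [ 0.1  0.1 -3.1] 44.7
0.161 [ 0.3 -0.7 -1.7] 44.9
0.16 [-1.  -0.2 -1.5] 45.2
0.1585 [-0.1  0.9 -1.4] 45.4
0.157 [ 0.3 -0.7 -1.7] 45.7
t 46.17 p [0.576  0.1862 0.1571] F [-0.63  0.15 -2.55] T [ 0.064 -0.037 -0.002] w 0.013 44.98330235481262
0.16 [ 0.1  0.1 -0.9] 46.4
0.162 [-1.2 -0.1 -0.5] 46.7
0.164 [-0.2 -0.8 -0.7] 46.9
0.166 [ 0.1  0.2 -1.5] 47.2
0.169 [-0.4 -0.5 -1.6] 47.4
0.172 [-0.6 -0.6 -1.6] 47.7
0.176 [-0.5  0.5 -2.3] 47.9
[([0.575, 0.1841, 0.0036], 0.64)]
```

```bash
python3 - <<'E'
from h import *
import sys
c=np.array([.576,.186])
def lin(z,v=.03): r.servo_line([*c,z],vel=v)
lin(.32,.15);st()
cs=r.read_camera('side');print([(np.round(d['centre'],4).tolist(),round(d['score'],2)) for d in r.mark_of(cs,'cartridge')][:3])
c=np.array([.5268,-.2369]);lin(.32,.2)
r.movep([*c,.30],down(-.27));lin(.20,.12);r.dwell(.15);s=st();f0=s['ft_force']
for z in (.194,.190,.187,.184,.181,.178,.174,.168,.160,.152,.146,.141,.138,.1365):
    lin(z,.05);f=r.read_state();print(z,np.round(f['ft_force'],1),np.round(f['position'],4),round(f['clock'],1))
    if f['ft_force'][2]-f0[2]>5: print('hit');break
E
```

```text
t 49.18 p [0.5755 0.1857 0.3189] F [-0.09  0.45 -2.63] T [ 0.004  0.035 -0.012] w 0.0135 44.983189702034
[([0.5747, 0.1881, 0.0039], 0.77)]
t 52.94 p [ 0.5274 -0.2371  0.2009] F [ 0.05  0.24 -0.78] T [ 0.123 -0.029  0.017] w 0.0137 44.9832147359848
0.194 [-0.4 -0.1 -1.3] [ 0.5265 -0.2368  0.1936] 53.2
0.19 [-0.4  0.1 -1.2] [ 0.5266 -0.2369  0.1896] 53.5
0.187 [ 0.3  0.3 -0.4] [ 0.5266 -0.2369  0.1868] 53.7
0.184 [ 0.2 -0.7 -1. ] [ 0.5266 -0.2369  0.1838] 54.0
0.181 [ 0.3 -0.6 -0.5] [ 0.5266 -0.2369  0.1808] 54.2
0.178 [-0.5 -0.2 -1.5] [ 0.5266 -0.2368  0.1777] 54.5
0.174 [-0.2 -0.5 -0.5] [ 0.5265 -0.2368  0.1736] 54.7
0.168 [ 1.1  0.3 -0.8] [ 0.5265 -0.2368  0.1675] 55.0
0.16 [ 0.2  0.2 -0.8] [ 0.5264 -0.2368  0.1595] 55.3
0.152 [ 0.7  0.2 -1.2] [ 0.5265 -0.2368  0.1515] 55.6
0.146 [-0.7  0.7 -1. ] [ 0.5266 -0.2368  0.1456] 55.9
0.141 [ 0.1 -0.4 -1.3] [ 0.5266 -0.2368  0.1406] 56.1
0.138 [-0.2  0.3 -1.7] [ 0.5267 -0.2369  0.1378] 56.4
0.1365 [ 0.   0.7 -1.5] [ 0.5267 -0.2369  0.1364] 56.6
```

```bash
python3 - <<'E'
from h import *
c=[.5268,-.2369]
r.servo_line([*c,.1358],vel=.03);st();r.grip(.05,10);r.dwell(.1)
r.servo_line([*c,.30],vel=.12);r.dwell(.3);s=st()
for n in ('side','top'):
    p=r.read_camera(n);cv2.imwrite(f'pics/{n}9.png',p['frame'])
    for t in ('lifting_key','key_grip','cartridge'):print(t,[(np.round(d['centre'],4).tolist(),round(d['score'],2)) for d in r.mark_of(p,t)][:3])
a=cv2.imread('pics/side9.png')[140:420,200:460];cv2.imwrite('pics/f9.png',cv2.resize(a,None,fx=2,fy=2))
E
```

```text
t 56.86 p [ 0.527 -0.237  0.136] F [ 1.09 -1.12  0.12] T [ 0.014 -0.016  0.005] w 0.0138 44.98351514339447
t 59.51 p [ 0.5267 -0.2368  0.2997] F [-0.95  0.61  0.26] T [ 0.018 -0.081  0.002] w 0.0498 0.0
lifting_key [([0.6345, -0.1824, -0.0003], 0.84), ([0.6275, -0.3118, -0.0016], 0.7)]
key_grip [([0.6417, -0.1784, 0.1506], 0.92), ([0.5281, -0.2394, 0.1551], 0.57), ([0.6289, -0.312, 0.1459], 0.57)]
cartridge [([0.5766, 0.1864, 0.0046], 0.85)]
lifting_key [([0.6404, -0.1824, -0.0016], 0.72), ([0.63, -0.3111, 0.0027], 0.56)]
key_grip [([0.6276, -0.3099, 0.1456], 0.77), ([0.5304, -0.2344, 0.1552], 0.62), ([0.6451, -0.1835, 0.1455], 0.58)]
cartridge [([0.577, 0.191, 0.003], 0.73)]
```

View pics/f9.png

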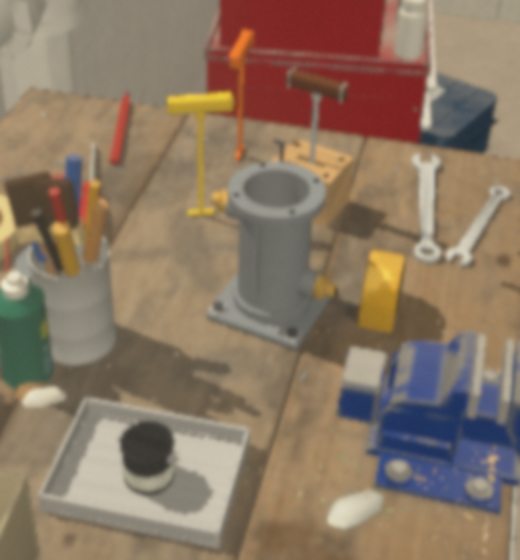

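The picture shows the cartridge upright in the tray at crop pixel (147,455), and the key standing in its block with the handle at (317,84).

```bash
python3 -c "
from workcell import r
print(r.job_done())"
```

```text
the job is handed in; nothing more can be done
None
```

I handed the job in at about 60 s of the 72 s limit: the cartridge stands upright in the tray, the key is back upright in its block slot, and the gripper is clear; a script slip lowered the cartridge back into its seat once (8 N on the key, no forcing) before the final lift, and the hand-in returned no verdict.

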